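Spring open the objective case at the microscope bench

ROBOT

A 6-joint arm with a two-finger parallel gripper is mounted at the origin on the work surface. World frame = base frame: x ahead of the robot, y to its left, z up, the work surface at z = 0. Lengths are in m, angles in degrees, forces in N, time in s.
With the tool pointing down it reaches from about 0.325 to 0.925 m from the base axis. Payload 3.1 kg.
Tool frame: the origin (TCP) lies on the centre line of the jaws, within the pads' length; the fingertips stand 25 mm ahead of it and the grasp point (between the pads) lies 6 mm ahead of it; z points along the fingers, x is the direction in which the jaws open and shut, and the axes are right-handed (so a half turn about z gives the same grasp; the last joint's range is limited). The gripper opens to 85 mm and grips with 20 to 120 N. Pads are 22 mm wide; open, the fingers measure 114 mm over their backs; the gripper's body (76 mm by 85 mm) begins 54 mm behind the grasp point. The pads swing forward as they close: fully open they stand 13 mm farther back than shut.
Start: joints at [61.066, 12.427, 92.441, -0, 75.132, -6.429], TCP at [0.239, 0.577, 0.256] pointing down, gripper open.
Joint ranges: [-157.48, 157.48], [-44.54, 120.13], [17.64, 146.25], [-64.5, 244.5], [7.68, 150.69], [-147.95, 147.95]. Speed limits (degrees/s): [159.86, 159.86, 180, 180, 180, 180].

INTERFACE

Orientations are given as a 3x3 rotation matrix whose columns are the frame's x, y, z axes.
In Python, from rig import env gives the robot as it stands.
- The arm moves only by the shell command python3 -m crank 'ROWS' [FORCE]. ROWS is JSON, a list of rows, each a list of 3 entries, a list of its own where there are three numbers: the shift along the tool's x, y, z in m, then the turn, a rotation vector about the tool's x, y, z in degrees, then the closure, from 0 (fully open) to 1 (shut). A call has exactly 5 rows; each row is the pose to reach, as a shift and turn from the pose measured when the call began, along the tool's axes at that moment; what a row does not reach only later rows make up. A row lasts 1/12 s, in which the tool goes at most 41.7 mm and 7.16 degrees, less where a joint would pass 70% of its speed; a pose out of reach is approached as far as the arm can. A call with a gripper value outside its range is refused whole. The fingers move at their own pace and stop on an object; FORCE is the grip in N (left out, the last holds). Time passes only in rows, so rows that repeat a pose let the fingers close, or fill a call up. It gives the time, the measured TCP pose, the force and the opening at its end, in the units of the state.
- env.observe(): the state, without advancing time (a new reading comes with each control period).
- env.capture(name): name is "scene" or "top" or "wrist"; returns a dict with "pixels" (420x560x3 uint8, red, green, blue), "depth" (420x560 float32, m along the optical axis (not along the pixel's ray), 0 where there is no reading), "intrinsics" (3x3 intrinsics, pixels), "k1" (the pictures are not rectified: a ray, as slopes to the right and down, at radius r is drawn at 1 + k1 r^2 times it, then the intrinsics apply), "extrinsics" (4x4, takes a point from world to camera coordinates); the wrist camera has in their place "mount" (4x4, takes a point from camera to tool coordinates, whose origin is the TCP and whose axes are the tool frame's). Camera axes: x right, y down, z forward; pixel columns grow to the right and rows downward; lengths in m; the calibration is good to about 2 mm. A picture is of the moment at which its call begins: read the wrist's pose just before it.
- env.job_done(): hands the job in, once; it reports no verdict.
Trained networks look in the newest picture that a camera, given by its name, has taken for a name from the list of things; names that differ only in an ending like _2 or _b are one class to them, and where a whole thing is asked for, a point or a joint stands for the part that bears it (a point fixed in the world has none). Each returns a list of dicts, best first, with "score" (0 to 1); they miss things now and then, are a little off and sometimes report something else, mostly with a low value. They report only what shows in the picture. A call takes as long as a camera call.
- env.look_for(camera, target): "extent" ([centre column, centre row, width, height] in pixels, round what is visible of it).
- env.silhouettes(camera, target): "mask" (420x560 bool, what is visible of it) and "extent" ([centre column, centre row, width, height] in pixels, round what is visible of it).
- env.landmark_of(camera, target): "uv" ([column, row] in pixels: a listed point, or the origin of a listed thing).
The state is a dict: "t": time; "q": joint angles; "qd": joint speeds; "joint_efforts": joint torques, N m; "position": TCP position; "tcp_rot": TCP orientation; "wrist_force": force on the tool from outside, world axes, zero at the start; "ft_torque": the same for the moment, N m; "gripper_width": finger opening in m.
Only numpy, scipy, OpenCV 4.12 (cv2) and the standard library are available. Lean on these libraries where they do the work, as an engineer would, in place of code of your own. Each camera call takes 0.05 s, during which the arm holds its last target.

TASK

First push the swing-arm magnifier aside with the fingers, so that no part of its lens or arm is over the broad case any more. Then press down the front edge of the broad case's push-to-open lid until its catch lets go, and move away so that the spring lifts the lid ajar. Leave the lid ajar as the spring holds it, keep the narrow case shut, grasp nothing and leave all the loose things where they are.

Things in the scene. Friction and masses are not known exactly. Their poses are not given: they have to be found in the camera images.
- broad: the broad case: a fixed low brown wooden box with a flat white lid, 130 deep (its x) x 150 wide (its y) x 79 high from its wooden bottom to the top of the lid, raised 0 to 30 above the table on a black plinth (different each time). Origin under the centre of its wooden bottom; +x points to the hinge side (away from the robot, give or take 0.15 rad), +y to its left, where the magnifier stands
- broad_press (a point): point on top of the broad case's lid, in the middle of its width, 14 behind its front edge and 120 from the hinge, right over the catch; 79 above the case's origin when shut, so 79 to 109 above the table. It moves with the lid
- broad_lid (a joint): angle of the broad case's lid, rad: 0 shut, positive open. The hinge lies along the rear (+x) top edge of the case. Touch catch: pressed down at the front edge with about 4 to 6 N the lid goes down to -0.045 (5 mm, hard stop); from about -0.025 (3 mm) the catch is released for good, and when the lid is let go the spring raises it to about 0.38, the front edge then about 50 higher than when shut
- narrow: the narrow case: as the broad one (130 deep, 79 high, on a plinth of its own height) but 100 wide, with no magnifier; to be left shut. Origin under the centre of its wooden bottom
- narrow_lid (a joint): angle of the narrow case's lid, 0 shut; it has the same touch catch, to be left alone
- lens_center (a point): centre of the magnifier's round lens, 155 above the broad case's origin (155 to 185 above the table); the black lens rim is 88 in diameter and 10 thick
- magnifier_axis (a point): point on the upright axis about which the magnifier's arm turns, on top of a fixed steel post (base 76 in diameter) to the left of the broad case, level with the lens centre (the post's top is 15 higher). The arm is a flat level bar 12 wide and 10 thick that runs straight from here to the lens rim; axis to lens centre 190
- magnifier (a joint): swing of the magnifier's arm, rad, 0 to 1.75; grows clockwise seen from above, which takes the lens from over the broad case towards the robot and to the left of the case. At about 1.57 the arm points straight towards the robot side (case's -x), give or take 0.3. It turns level only, stiffly (0.12 N m of friction, about 1 N), and stays where it is left
- eyepiece: bystander: black microscope eyepiece standing on end, diameter 34, height 55; origin under its centre
- objective: bystander: small steel and black microscope objective standing on end, diameter 25, height 40; origin under its centre
- oil_bottle: bystander: amber dropper bottle, diameter 32, height 70; origin under its centre
- slide_box: bystander: grey plastic slide box lying flat, 92 x 77 x 33 high; origin under its centre
- dish: bystander: shallow white dish, diameter 90, height 16; origin under its centre
- filter_tin: bystander: flat round aluminium tin, diameter 52, height 18; origin under its centre
- mug: bystander: white mug, diameter 76, height 85, handle to its +y; origin under its centre

How it is judged (in metres and radians):
On the way, in this order (a step that is already met when the one before it is completed fails the run):
1. the magnifier is swung clear of the broad case while its lid is still shut (y of lens_center in the frame of broad above 0.113 m and value of joint broad_lid below 0.05 rad), for 0.2 s.
2. the broad case's lid has sprung ajar (value of joint broad_lid between 0.25 and 0.52 rad), for 0.2 s.
At the end, for the whole second after the job is handed in: the lens centre lies at least 113 mm to the left of the broad case's middle (rim clear of the case), the broad lid rests ajar between 0.25 and 0.52 rad, the narrow lid is shut within 0.03 rad, and lid and magnifier are at rest (all of step 2 and y of lens_center in the frame of broad above 0.113 m and value of joint narrow_lid between -0.03 and 0.03 rad and velocity of joint broad_lid between -0.1 and 0.1 rad/s and velocity of joint magnifier between -0.1 and 0.1 rad/s); the robot touches nothing.
It fails at once if the broad lid is lifted by hand beyond where the spring leaves it (0.6 rad) (value of joint broad_lid above 0.6 rad).
It fails at once if the narrow case is opened (value of joint narrow_lid above 0.06 rad).
It fails at once if a loose thing is moved by more than 20 mm or lifted (distance of any of eyepiece, objective, oil_bottle, slide_box, dish, filter_tin, mug from where it was at the start of the episode above 0.02 m).
It also fails if it takes over 43 s, if anything falls off the work surface, if the arm or the gripper's body presses on something with over 40 N, if the wrist force passes 120 N, or if a joint passes its speed limit or range.

## Working session

There is one attempt and no reset: what is moved stays moved. The work goes in short steps, Python scripts to look and compute and a shell command to move; the robot and the scene stay as the last step left them, time stands still between calls to the robot, and variables do not carry over. Pictures are saved under pics/ and viewed, and the job is handed in when it is done.

```bash
mkdir -p pics; ls; cat > h.py <<'E'
from rig import env
import numpy as np, cv2
def cap(n,name=None):
    s=env.observe(); c=env.capture(n)
    if name: cv2.imwrite('pics/'+name,c['pixels'][:,:,::-1])
    if 'extrinsics' in c: E=np.linalg.inv(np.array(c['extrinsics']))
    else:
        T=np.eye(4);T[:3,:3]=s['tcp_rot'];T[:3,3]=s['position'];E=T@np.array(c['mount'])
    c['E']=E; return c
def ray(c,uv):
    K=np.array(c['intrinsics']);d=np.array([(uv[0]-K[0,2])/K[0,0],(uv[1]-K[1,2])/K[1,1]])
    p=d.copy()
    for _ in range(20): p=d/(1+c['k1']*(p@p))
    return c['E'][:3,:3]@np.array([p[0],p[1],1]),c['E'][:3,3]
def atz(c,uv,z):
    r,o=ray(c,uv);return o+r*(z-o[2])/r[2]
def dep(c,uv):
    r,o=ray(c,uv);u,v=int(round(uv[0])),int(round(uv[1]));return o+r*c['depth'][v,u]
E
python3 - <<'E'
from h import *
np.set_printoptions(precision=4,suppress=True)
print(env.observe())
for n in ['top','scene']:
    c=cap(n,n+'0.png'); print(n,c['E'],c['k1'])
    for t in ['broad','narrow','broad_press','lens_center','magnifier_axis','eyepiece','objective','oil_bottle','slide_box','dish','filter_tin','mug']:
        for l in env.landmark_of(n,t)[:2]:
            print(t,round(l['score'],2),np.round(l['uv']),dep(c,np.clip(l['uv'],0,[559,419])))
E
```

```text
pics
{'t': 0.0, 'q': array([61.0649, 12.476 , 92.5281,  0.0005, 75.1309, -6.4296]), 'qd': array([ 0.0666, -0.0536,  0.06  , -0.0468,  0.1106, -0.0022]), 'joint_efforts': array([  0.0003, -39.6849, -30.3851,   0.    ,   0.0097,  -0.    ]), 'position': array([0.2389, 0.5768, 0.255 ]), 'tcp_rot': array([[ 0.3828,  0.9238, -0.0011],
       [ 0.9238, -0.3828, -0.0021],
       [-0.0023, -0.0003, -1.    ]]), 'wrist_force': array([1.2693, 0.0537, 0.0326]), 'ft_torque': array([ 0.0491, -0.0047, -0.0181]), 'gripper_width': 0.08549604562364659}
top [[-0.0303 -0.9859  0.1646  0.3721]
 [-0.9995  0.0299 -0.0047  0.01  ]
 [-0.0003 -0.1646 -0.9864  1.1985]
 [ 0.      0.      0.      1.    ]] -0.0009769356230832729
broad 0.96 [238. 195.] [0.5686 0.1258 0.1565]
broad 0.47 [293. 238.] [ 0.4615 -0.0135  0.0543]
narrow 0.58 [354. 199.] [ 0.558  -0.1772  0.104 ]
broad_press 0.81 [238. 214.] [0.5196 0.1261 0.1627]
broad_press 0.52 [291. 241.] [ 0.4578 -0.0065  0.0004]
lens_center 0.96 [229. 203.] [0.5476 0.1497 0.1582]
magnifier_axis 0.63 [161. 169.] [0.6376 0.3198 0.174 ]
eyepiece 0.44 [292. 233.] [ 0.476
[... 700 characters left out ...]
[346. 201.] [0.564  0.1545 0.1617]
lens_center 0.34 [271. 237.] [ 0.4871 -0.0088  0.0077]
magnifier_axis 0.77 [426. 214.] [0.6533 0.3127 0.1581]
magnifier_axis 0.49 [395. 196.] [0.4649 0.3645 0.037 ]
eyepiece 0.71 [269. 238.] [ 0.4861 -0.015   0.0042]
eyepiece 0.61 [336. 218.] [0.5398 0.1472 0.0828]
objective 0.69 [225. 224.] [ 0.3992 -0.1176  0.0029]
oil_bottle 0.63 [261. 218.] [ 0.4203 -0.0198  0.016 ]
slide_box 0.97 [397. 200.] [0.4804 0.3625 0.0331]
slide_box 0.17 [118. 256.] [ 0.4286 -0.4041  0.0027]
dish 0.59 [117. 258.] [ 0.435  -0.4055  0.0002]
filter_tin 0.75 [298. 203.] [0.3946 0.0991 0.0197]
mug 0.67 [112. 323.] [ 0.66   -0.4021  0.0524]
mug 0.33 [300. 204.] [0.3992 0.1018 0.0163]
```

View pics/top0.png

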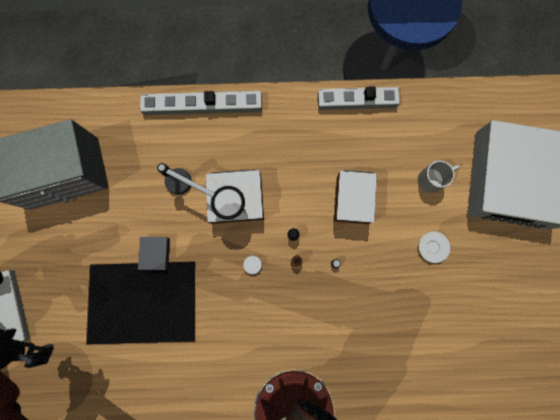

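View pics/scene0.png

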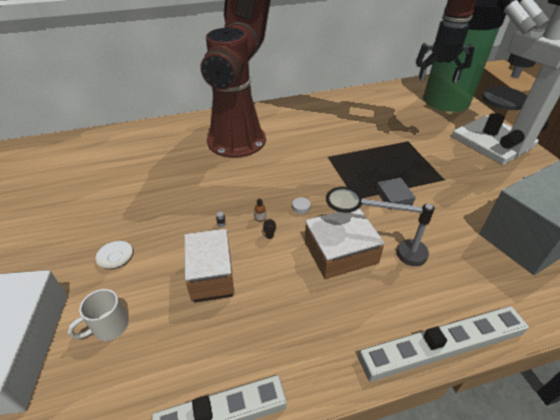

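```bash
python3 - <<'E'
from h import *
np.set_printoptions(precision=4,suppress=True)
# all-depth cloud: broad case top & lens, both cams
for n in ['top','scene']:
    c=cap(n)
    P=[];ij=[]
    for v in range(0,420):
        for u in range(0,560):
            if c['depth'][v,u]>0:
                P.append(dep(c,(u,v)));ij.append((u,v))
    P=np.array(P);np.save(n+'.npy',P);np.save(n+'ij.npy',np.array(ij))
    m=(P[:,0]>.45)&(P[:,0]<.75)&(P[:,1]>0.0)&(P[:,1]<.4)&(P[:,2]>.03)&(P[:,2]<.22)
    h,e=np.histogram(P[m,2],bins=np.arange(.03,.22,.005)); print(n,[(round(b,3),k) for k,b in zip(h,e)])
    for lo,hi in [(.07,.112),(.14,.175)]:
        mm=m&(P[:,2]>lo)&(P[:,2]<hi)
        q=P[mm][:,:2].astype(np.float32); print(lo,cv2.minAreaRect(q),np.median(P[mm][:,2]))
E
```

```text
top [(np.float64(0.03), np.int64(155)), (np.float64(0.035), np.int64(68)), (np.float64(0.04), np.int64(17)), (np.float64(0.045), np.int64(16)), (np.float64(0.05), np.int64(13)), (np.float64(0.055), np.int64(6)), (np.float64(0.06), np.int64(6)), (np.float64(0.065), np.int64(11)), (np.float64(0.07), np.int64(7)), (np.float64(0.075), np.int64(367)), (np.float64(0.08), np.int64(1242)), (np.float64(0.085), np.int64(118)), (np.float64(0.09), np.int64(3)), (np.float64(0.095), np.int64(1)), (np.float64(0.1), np.int64(2)), (np.float64(0.105), np.int64(2)), (np.float64(0.11), np.int64(0)), (np.float64(0.115), np.int64(0)), (np.float64(0.12), np.int64(0)), (np.float64(0.125), np.int64(4)), (np.float64(0.13), np.int64(3)), (np.float64(0.135), np.int64(3)), (np.float64(0.14), np.int64(7)), (np.float64(0.145), np.int64(3)), (np.float64(0.15), np.int64(8)), (np.float64(0.155), np.int64(362)), (np.float64(0.16), np.int64(761)), (np.float64(0.165), np.int64(96)), (np.float64(0.17), np.int64(32)), (np.float64(0.175), np.int64(7)), (np.float64(0.18), np.int64(0)), (np.float64(0.185), np.int64(0)), (np.
[... 1272 characters left out ...]
.float64(0.15), np.int64(41)), (np.float64(0.155), np.int64(405)), (np.float64(0.16), np.int64(713)), (np.float64(0.165), np.int64(64)), (np.float64(0.17), np.int64(35)), (np.float64(0.175), np.int64(1)), (np.float64(0.18), np.int64(0)), (np.float64(0.185), np.int64(0)), (np.float64(0.19), np.int64(0)), (np.float64(0.195), np.int64(0)), (np.float64(0.2), np.int64(0)), (np.float64(0.205), np.int64(0)), (np.float64(0.21), np.int64(0))]
0.07 ((0.5858291387557983, 0.19905397295951843), (0.13916970789432526, 0.2510818839073181), 0.8315051794052124) 0.08199591253426275
0.14 ((0.6007772088050842, 0.21721358597278595), (0.2419997751712799, 0.08520352095365524), 52.229454040527344) 0.1608446770704483
```

The top view shows the lens (229,203) over the broad lid, the post near (178,180) and the axis at (162,169). Next I'll fit the lid and magnifier accurately.

```bash
python3 - <<'E'
from h import *
np.set_printoptions(precision=4,suppress=True)
for n in ['top','scene']:
    P=np.load(n+'.npy')
    m=(P[:,0]>.48)&(P[:,0]<.69)&(P[:,1]>0.02)&(P[:,1]<.23)&(P[:,2]>.074)&(P[:,2]<.09)
    q=P[m][:,:2].astype(np.float32); print(n,'lid',cv2.minAreaRect(q),cv2.boxPoints(cv2.minAreaRect(q)))
    m=(P[:,0]>.46)&(P[:,0]<.75)&(P[:,1]>0.02)&(P[:,1]<.35)&(P[:,2]>.150)&(P[:,2]<.178)
    q=P[m][:,:2]
    # arm line: points y between .2 and .31
    a=q[(q[:,1]>.205)&(q[:,1]<.29)]; l=cv2.fitLine(a.astype(np.float32),cv2.DIST_HUBER,0,.01,.01).ravel();print('arm',l)
    r=q[q[:,1]<.195]; print('lensrect',cv2.minEnclosingCircle(r.astype(np.float32)), 'far end y',q[:,1].max(), q[q[:,1]>.31].mean(0))
    m=(P[:,0]>.4)&(P[:,0]<.75)&(P[:,1]>0.23)&(P[:,1]<.4)&(P[:,2]>.006)&(P[:,2]<.03);q=P[m]
    m=m&(P[:,0]>.53);print('base',cv2.minEnclosingCircle(P[m][:,:2].astype(np.float32)),np.median(P[m][:,2]))
c=cap('top');s=cap('scene')
print('axis top cam@.173',atz(c,(162,168),.173),'scene',atz(s,(427,209),.173))
E
```

```text
top lid ((0.5826591849327087, 0.14818289875984192), (0.13830731809139252, 0.15030308067798615), 2.786893606185913) [[0.5099 0.2199]
 [0.5172 0.0698]
 [0.6554 0.0765]
 [0.6481 0.2266]]
arm [0.4938 0.8696 0.6015 0.2477]
lensrect ((0.5503281354904175, 0.15611858665943146), 0.04637198895215988) far end y 0.3318048670623461 [0.6401 0.3194]
base ((0.6431292295455933, 0.31632304191589355), 0.11407577991485596) 0.02039429793012104
scene lid ((0.5863930583000183, 0.15059389173984528), (0.13850849866867065, 0.1515124887228012), 2.4483444690704346) [[0.514  0.2233]
 [0.5204 0.0719]
 [0.6588 0.0779]
 [0.6523 0.2292]]
arm [0.5096 0.8604 0.6121 0.2548]
lensrect ((0.5534206628799438, 0.15705908834934235), 0.04614036902785301) far end y 0.33251088726372435 [0.6492 0.3185]
base ((0.645221471786499, 0.3205379247665405), 0.03911138325929642) 0.020956392855547734
axis top cam@.173 [0.6406 0.3166 0.173 ] scene [0.6529 0.3111 0.173 ]
```

```bash
python3 - <<'E'
import cv2
a=cv2.imread('pics/top0.png')[140:300,130:330];b=cv2.imread('pics/scene0.png')[170:290,270:450]
cv2.imwrite('pics/z1.png',cv2.resize(a,None,fx=3.7,fy=3.7,interpolation=2)[:600,:800]);cv2.imwrite('pics/z2.png',cv2.resize(b,None,fx=4.4,fy=4.4))
E
```

```text
(no output)
```

View pics/z1.png

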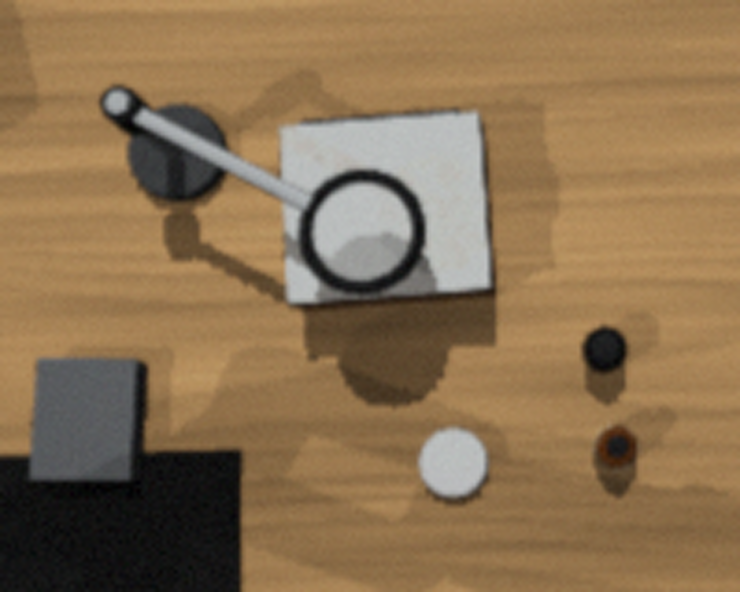

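View pics/z2.png

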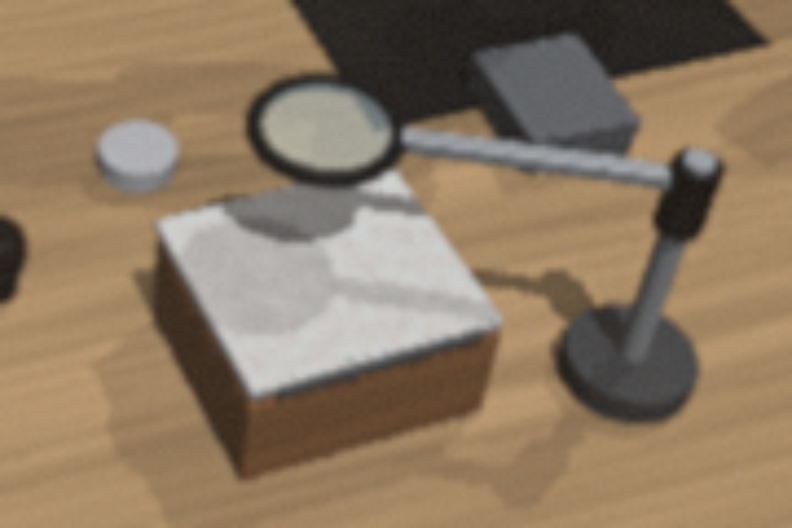

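```bash
python3 -m crank '[[[-0.016,0.0366,0],[0,0,0],1],[[-0.032,0.073,0],[0,0,0],1],[[-0.048,0.11,0],[0,0,0],1],[[-0.064,0.146,0],[0,0,0],1],[[-0.08,0.183,0],[0,0,0],1]]'
```

```text
t: 1.92
position: [0.3785, 0.4322, 0.2565]
tcp_rot: [[0.382, 0.924, 0.0], [0.924, -0.382, 0.0], [0.0, 0.0, -1.0]]
wrist_force: [0.4, -0.4, 0.6]
gripper_width: 0.0259
```

```bash
python3 -m crank '[[[-0.016,0.0366,0],[0,0,0],1],[[-0.032,0.073,0],[0,0,0],1],[[-0.048,0.11,0],[0,0,0],1],[[-0.064,0.146,0],[0,0,0],1],[[-0.08,0.183,0],[0,0,0],1]]'; cat >> h.py <<'E'
def to(p):
    s=env.observe();print(np.round(s['position'],4),np.round(s['tcp_rot'],3).tolist(),'shift',np.round(s['tcp_rot'].T@(np.array(p)-s['position']),4),'F',np.round(s['wrist_force'],1),s['t'])
E
python3 -c "
from h import *;to([.618,.183,.255])"
```

```text
t: 2.33
position: [0.5181, 0.2868, 0.2567]
tcp_rot: [[0.382, 0.924, 0.001], [0.924, -0.382, 0.001], [0.001, 0.0, -1.0]]
wrist_force: [-0.7, 0.7, -0.4]
gripper_width: -0.0002
[0.5181 0.2868 0.2567] [[0.382, 0.924, 0.001], [0.924, -0.382, 0.001], [0.001, 0.0, -1.0]] shift [-0.0578  0.132   0.0017] F [-0.7  0.7 -0.4] 2.3333
```

```bash
python3 -m crank '[[[-0.016,0.0366,0],[0,0,0],1],[[-0.032,0.073,0],[0,0,0],1],[[-0.048,0.11,0],[0,0,0],1],[[-0.058,0.132,0],[0,0,0],1],[[-0.058,0.132,0],[0,0,0],1]]'; python3 -c "
from h import *;to([.618,.183,.15]); cap('wrist','w1.png');cap('top','t1.png')"
```

```text
t: 2.75
position: [0.6213, 0.1782, 0.2568]
tcp_rot: [[0.387, 0.922, 0.003], [0.922, -0.387, -0.001], [0.0, 0.003, -1.0]]
wrist_force: [-0.0, 0.1, 0.3]
gripper_width: 0.0004
[0.6213 0.1782 0.2568] [[0.387, 0.922, 0.003], [0.922, -0.387, -0.001], [0.0, 0.003, -1.0]] shift [ 0.0031 -0.0052  0.1067] F [-0.   0.1  0.3] 2.75
```

View pics/w1.png

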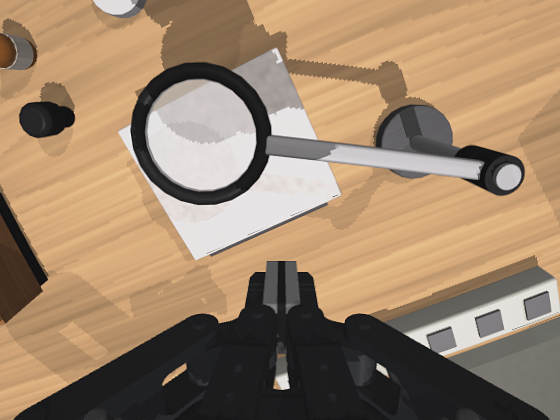

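The wrist view shows the lens centre at about (202,133), the arm leaving the rim at (268,145), the axis cap at (508,176), and the lid corners at (277,50), (341,194), (195,259) and (122,130). I'll measure from these.

```bash
python3 - <<'E'
from h import *
np.set_printoptions(precision=4,suppress=True)
c=cap('wrist')
print('lens',atz(c,(202,133),.161),'cap',atz(c,(508,176),.173),dep(c,(508,176)),'arm',dep(c,(290,147)),dep(c,(440,164)),'rim',dep(c,(262,110)))
for p in [(277,50),(341,194),(195,259),(122,130)]: print(atz(c,p,.082))
print(dep(c,(290,190)))
E
```

```text
lens [0.545  0.1607 0.161 ] cap [0.638  0.3235 0.173 ] [0.6386 0.3241 0.1718] arm [0.5733 0.2066 0.1618] [0.6203 0.2913 0.1573] rim [0.5479 0.1946 0.0812]
[0.5106 0.2235 0.082 ]
[0.6395 0.2301 0.082 ]
[0.6466 0.0833 0.082 ]
[0.5167 0.0802 0.082 ]
[0.6191 0.1902 0.0817]
```

```bash
python3 -m crank '[[[0.001,-0.001,0.03],[0,0,0],1],[[0.002,-0.003,0.06],[0,0,0],1],[[0.003,-0.005,0.09],[0,0,0],1],[[0.003,-0.005,0.106],[0,0,0],1],[[0.003,-0.005,0.106],[0,0,0],1]]'; python3 -c "
from h import *;
for p in [(.593,.204),(.569,.217),(.546,.236),(.53,.2575),(.519,.283)]: to([*p,.15])"
```

```text
t: 3.32
position: [0.6088, 0.1888, 0.1448]
tcp_rot: [[0.38, 0.925, -0.011], [0.925, -0.38, -0.0], [-0.005, -0.01, -1.0]]
wrist_force: [-0.3, -0.5, -0.9]
gripper_width: -0.0002
[0.6088 0.1888 0.1448] [[0.38, 0.925, -0.011], [0.925, -0.38, -0.0], [-0.005, -0.01, -1.0]] shift [ 0.0081 -0.0204 -0.0051] F [-0.3 -0.5 -0.9] 3.3167
[0.6088 0.1888 0.1448] [[0.38, 0.925, -0.011], [0.925, -0.38, -0.0], [-0.005, -0.01, -1.0]] shift [ 0.011  -0.0476 -0.0048] F [-0.3 -0.5 -0.9] 3.3167
[0.6088 0.1888 0.1448] [[0.38, 0.925, -0.011], [0.925, -0.38, -0.0], [-0.005, -0.01, -1.0]] shift [ 0.0198 -0.0761 -0.0046] F [-0.3 -0.5 -0.9] 3.3167
[0.6088 0.1888 0.1448] [[0.38, 0.925, -0.011], [0.925, -0.38, -0.0], [-0.005, -0.01, -1.0]] shift [ 0.0336 -0.099  -0.0044] F [-0.3 -0.5 -0.9] 3.3167
[0.6088 0.1888 0.1448] [[0.38, 0.925, -0.011], [0.925, -0.38, -0.0], [-0.005, -0.01, -1.0]] shift [ 0.053  -0.1189 -0.0043] F [-0.3 -0.5 -0.9] 3.3167
```

```bash
python3 -m crank '[[[0.005,-0.012,-0.003],[0,0,0],1],[[0.008,-0.022,-0.004],[0,0,0],1],[[0.01,-0.035,-0.004],[0,0,0],1],[[0.011,-0.047,-0.004],[0,0,0],1],[[0.015,-0.06,-0.004],[0,0,0],1]]'; python3 -c "
from h import *;
for p in [(.546,.236),(.53,.2575),(.519,.283)]: to([*p,.15])
cap('wrist','w2.png')"
```

```text
t: 3.73
position: [0.559, 0.2266, 0.1514]
tcp_rot: [[0.38, 0.925, -0.007], [0.925, -0.38, 0.0], [-0.002, -0.007, -1.0]]
wrist_force: [2.1, -1.1, -0.3]
gripper_width: 0.0
[0.559  0.2266 0.1514] [[0.38, 0.925, -0.007], [0.925, -0.38, 0.0], [-0.002, -0.007, -1.0]] shift [ 0.0038 -0.0156  0.0015] F [ 2.1 -1.1 -0.3] 3.7333
[0.559  0.2266 0.1514] [[0.38, 0.925, -0.007], [0.925, -0.38, 0.0], [-0.002, -0.007, -1.0]] shift [ 0.0176 -0.0386  0.0016] F [ 2.1 -1.1 -0.3] 3.7333
[0.559  0.2266 0.1514] [[0.38, 0.925, -0.007], [0.925, -0.38, 0.0], [-0.002, -0.007, -1.0]] shift [ 0.037  -0.0584  0.0017] F [ 2.1 -1.1 -0.3] 3.7333
```

View pics/w2.png

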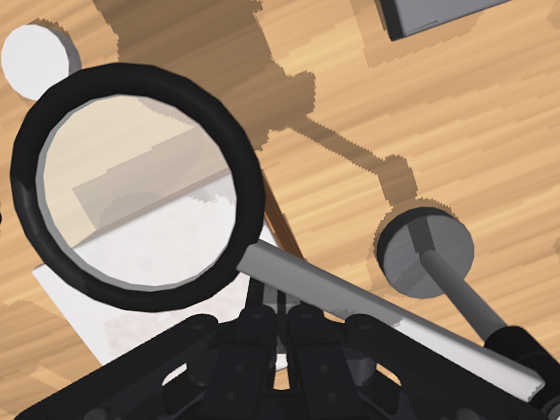

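The fingers are in contact with the bar near (270,280), just inside the rim, and the lens has started swinging. I'll keep going along the arc.

```bash
python3 -m crank '[[[0.003,-0.014,0.001],[0,0,0],1],[[0.01,-0.027,0.001],[0,0,0],1],[[0.018,-0.039,0.001],[0,0,0],1],[[0.027,-0.049,0.001],[0,0,0],1],[[0.037,-0.058,0.001],[0,0,0],1]]'; python3 -c "
from h import *;
for p in [(.519,.283)]: to([*p,.15])
c=cap('top','t2.png')
print(env.landmark_of('top','lens_center')[:1])"
```

```text
t: 4.2
position: [0.5157, 0.2856, 0.1503]
tcp_rot: [[0.379, 0.925, -0.012], [0.926, -0.379, 0.001], [-0.003, -0.011, -1.0]]
wrist_force: [1.1, -0.8, -0.4]
gripper_width: 0.0002
[0.5157 0.2856 0.1503] [[0.379, 0.925, -0.012], [0.926, -0.379, 0.001], [-0.003, -0.011, -1.0]] shift [-0.0011  0.004   0.0002] F [ 1.1 -0.8 -0.4] 4.2
[{'uv': [171.7, 242.0], 'score': 0.69}]
```

View pics/t2.png

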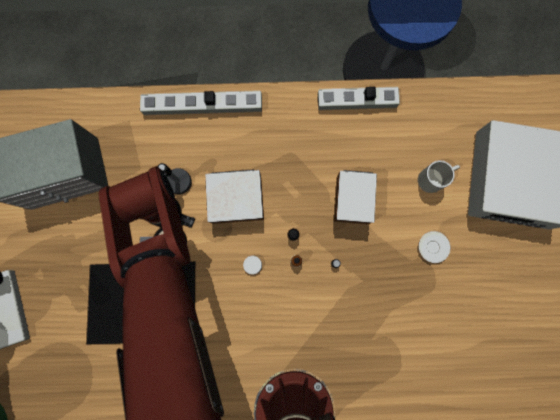

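```bash
python3 -m crank '[[[-0.018,0.008,0],[0,0,0],1],[[-0.037,0.015,-0.01],[0,0,0],1],[[-0.045,0.018,-0.04],[0,0,-5],1],[[-0.05,0.02,-0.07],[0,0,-12],1],[[-0.05,0.02,-0.085],[0,0,-18],1]]'; python3 -c "
from h import *;
to([.532,.148,.2])
c=cap('top','t3.png');cap('wrist','w3.png')
print(env.landmark_of('top','lens_center')[:1])"
```

```text
t: 4.72
position: [0.5178, 0.2321, 0.2383]
tcp_rot: [[0.068, 0.998, -0.009], [0.998, -0.068, 0.003], [0.003, -0.009, -1.0]]
wrist_force: [1.2, 0.4, 0.1]
gripper_width: -0.0004
[0.5178 0.2321 0.2383] [[0.068, 0.998, -0.009], [0.998, -0.068, 0.003], [0.003, -0.009, -1.0]] shift [-0.0831  0.0202  0.0379] F [1.2 0.4 0.1] 4.7167
[{'uv': [169.4, 239.5], 'score': 0.89}]
```

View pics/w3.png

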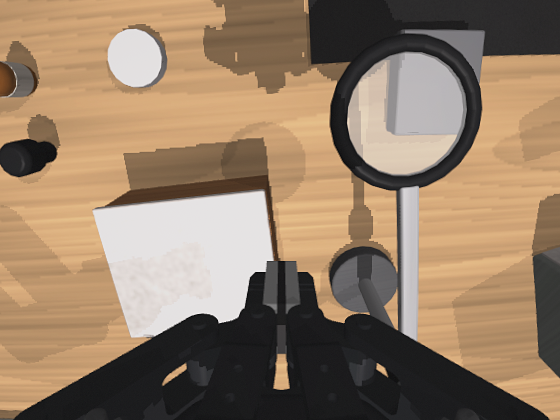

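```bash
python3 -c "
from h import *
c=cap('scene','s3.png');print(env.landmark_of('scene','lens_center')[:1])"
```

```text
[{'uv': [384.5, 162.6], 'score': 0.71}]
```

View pics/s3.png

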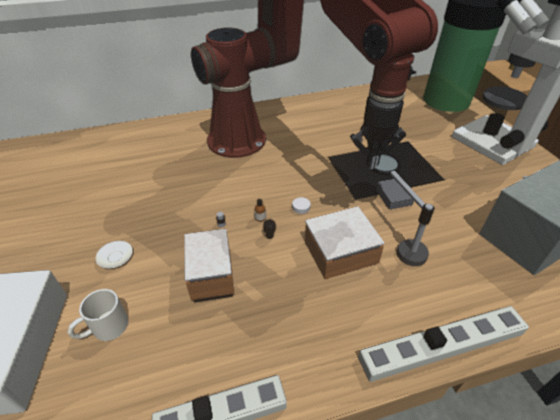

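The lens is well left of the case (rim from column 331, lid edge at 275). I'll measure the lens position and the lid's front corners, (95,210) and (262,190), from this unobstructed view.

```bash
python3 -c "
from h import *
c=cap('wrist')
print('lens',atz(c,(406,111),.158))
for p in [(95,210),(263,190)]: print(atz(c,p,.082), )
for p in [(120,225),(255,205),(190,220)]: print(dep(c,p))
t=cap('top')
print('lens top',atz(t,(169.4,239.5),.158)); l=env.landmark_of('top','broad_press')[:1];print(l,[atz(t,k['uv'],.082) for k in l])
l=env.landmark_of('wrist','broad_press')[:1];print(l,[atz(c,k['uv'],.082) for k in l])
"
```

```text
lens [0.446082   0.30614105 0.158     ]
[0.50994017 0.07805446 0.082     ]
[0.50354143 0.21916064 0.082     ]
[0.52489698 0.09605485 0.08092846]
[0.51572331 0.21150575 0.08144563]
[0.5245088  0.15658499 0.08182993]
lens top [0.45975294 0.29912093 0.158     ]
[{'uv': [234.5, 214.8], 'score': 0.63}] [array([0.52780644, 0.14472299, 0.082     ])]
[{'uv': [181.7, 227.5], 'score': 0.91}] [array([0.53050243, 0.14865522, 0.082     ])]
```

```bash
python3 -m crank '[[[-0.028,0.007,0],[0,0,0],1],[[-0.056,0.013,0],[0,0,-3],1],[[-0.076,0.018,0.01],[0,0,-6],1],[[-0.083,0.02,0.03],[0,0,-6],1],[[-0.083,0.02,0.06],[0,0,-6],1]]'; python3 -c "
from h import *;
to([.532,.148,.12])
c=cap('top','t4.png');cap('wrist','w4.png');cap('scene','s4.png')"
```

```text
t: 5.58
position: [0.5308, 0.147, 0.1744]
tcp_rot: [[-0.03, 1.0, -0.01], [1.0, 0.03, 0.002], [0.002, -0.01, -1.0]]
wrist_force: [0.9, 0.4, -0.2]
gripper_width: -0.0
[0.5308 0.147  0.1744] [[-0.03, 1.0, -0.01], [1.0, 0.03, 0.002], [0.002, -0.01, -1.0]] shift [0.0009 0.0018 0.0544] F [ 0.9  0.4 -0.2] 5.5833
```

View pics/w4.png

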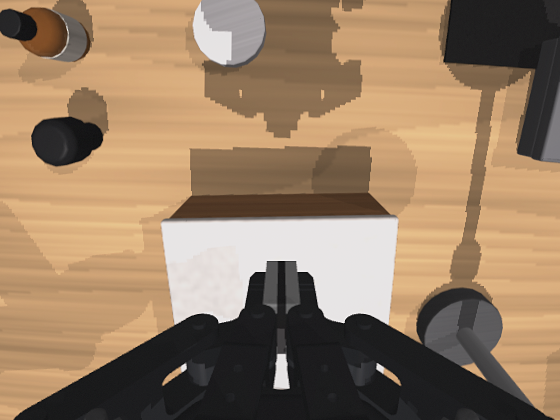

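View pics/s4.png

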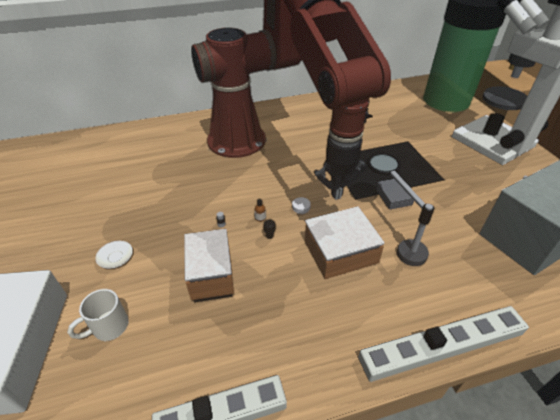

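```bash
python3 -m crank '[[[0,0,0.02],[0,0,0],1],[[0,-0.002,0.04],[0,0,0],1],[[0,-0.003,0.05],[0,0,0],1],[[0,-0.003,0.055],[0,0,0],1],[[0,-0.003,0.055],[0,0,0],1]]'; python3 -c "
from h import *;
to([.529,.147,.107])"
```

```text
t: 6.15
position: [0.5205, 0.1482, 0.1139]
tcp_rot: [[-0.032, 0.999, -0.026], [0.999, 0.032, 0.0], [0.001, -0.026, -1.0]]
wrist_force: [-0.6, 0.7, 0.3]
gripper_width: -0.0002
[0.5205 0.1482 0.1139] [[-0.032, 0.999, -0.026], [0.999, 0.032, 0.0], [0.001, -0.026, -1.0]] shift [-0.0015  0.0087  0.0067] F [-0.6  0.7  0.3] 6.15
```

```bash
python3 -m crank '[[[0,0.008,0],[-1.5,0,0],1],[[0,0.008,0],[-1.5,0,0],1],[[0,0.008,0],[-1.5,0,0],1],[[0,0.008,0.002],[-1.5,0,0],1],[[0,0.008,0.003],[-1.5,0,0],1]]'; python3 -c "
from h import *;
to([.529,.147,.107])"
```

```text
t: 6.57
position: [0.5287, 0.1485, 0.1113]
tcp_rot: [[-0.032, 0.999, 0.001], [0.999, 0.032, 0.001], [0.001, 0.001, -1.0]]
wrist_force: [0.6, -0.3, 0.8]
gripper_width: -0.0002
[0.5287 0.1485 0.1113] [[-0.032, 0.999, 0.001], [0.999, 0.032, 0.001], [0.001, 0.001, -1.0]] shift [-0.0015  0.0002  0.0043] F [ 0.6 -0.3  0.8] 6.5667
```

```bash
python3 -m crank '[[[0,0,0.002],[0,0,0],1],[[0,0,0.004],[0,0,0],1],[[0,0,0.005],[0,0,0],1],[[0,0,0.006],[0,0,0],1],[[0,0,0.007],[0,0,0],1]]'; python3 -c "
from h import *;
to([.529,.147,.103])"
```

```text
t: 6.98
position: [0.5287, 0.1485, 0.1047]
tcp_rot: [[-0.032, 0.999, 0.001], [0.999, 0.032, 0.001], [0.001, 0.001, -1.0]]
wrist_force: [-2.5, -0.3, 3.9]
gripper_width: -0.0002
[0.5287 0.1485 0.1047] [[-0.032, 0.999, 0.001], [0.999, 0.032, 0.001], [0.001, 0.001, -1.0]] shift [-0.0015  0.0003  0.0017] F [-2.5 -0.3  3.9] 6.9833
```

Contact at 3.9 N. I'll press on in small steps.

```bash
python3 -m crank '[[[0,0,0.001],[0,0,0],1],[[0,0,0.002],[0,0,0],1],[[0,0,0.003],[0,0,0],1],[[0,0,0.003],[0,0,0],1],[[0,0,0.003],[0,0,0],1]]'; python3 -c "
from h import *;
to([.529,.147,.101])"
```

```text
t: 7.4
position: [0.5285, 0.1485, 0.1015]
tcp_rot: [[-0.032, 0.999, 0.0], [0.999, 0.032, 0.001], [0.001, 0.0, -1.0]]
wrist_force: [-1.9, -1.0, 2.6]
gripper_width: -0.0001
[0.5285 0.1485 0.1015] [[-0.032, 0.999, 0.0], [0.999, 0.032, 0.001], [0.001, 0.0, -1.0]] shift [-0.0016  0.0004  0.0005] F [-1.9 -1.   2.6] 7.4
```

```bash
python3 -m crank '[[[0,0,0.001],[0,0,0],1],[[0,0,0.0015],[0,0,0],1],[[0,0,0.002],[0,0,0],1],[[0,0,0.002],[0,0,0],1],[[0,0,0.002],[0,0,0],1]]'; python3 -c "
from h import *;
to([.529,.147,.101])"
```

```text
t: 7.82
position: [0.5286, 0.1485, 0.1011]
tcp_rot: [[-0.032, 0.999, -0.0], [0.999, 0.032, 0.001], [0.001, -0.0, -1.0]]
wrist_force: [-6.2, -1.2, 11.9]
gripper_width: -0.0001
[0.5286 0.1485 0.1011] [[-0.032, 0.999, -0.0], [0.999, 0.032, 0.001], [0.001, -0.0, -1.0]] shift [-0.0016  0.0003  0.0001] F [-6.2 -1.2 11.9] 7.8167
```

The force rose to 11.9 N with almost no further travel, so this is the hard stop. Next I back off straight up and slightly towards the robot.

```bash
python3 -m crank '[[[0,0,-0.02],[0,0,0],1],[[0,-0.005,-0.05],[0,0,0],1],[[0,-0.01,-0.08],[0,0,0],1],[[0,-0.01,-0.11],[0,0,0],1],[[0,-0.01,-0.13],[0,0,0],1]]';python3 -m crank '[[[-0.01,-0.01,-0.01],[0,0,0],1],[[-0.03,-0.02,-0.02],[0,0,0],1],[[-0.05,-0.02,-0.02],[0,0,0],1],[[-0.08,-0.02,-0.02],[0,0,0],1],[[-0.1,-0.02,-0.02],[0,0,0],1]]'; python3 -c "
from h import *;
to([.529,.147,.101])
cap('scene','s5.png');t=cap('top','t5.png')
l=env.landmark_of('top','lens_center')[:1];print(l,[atz(t,k['uv'],.158) for k in l])"
```

```text
t: 8.23
position: [0.5197, 0.1483, 0.2338]
tcp_rot: [[-0.032, 0.999, 0.004], [0.999, 0.032, 0.002], [0.001, 0.004, -1.0]]
wrist_force: [1.5, -0.1, 0.1]
gripper_width: -0.0003
t: 8.65
position: [0.503, 0.0461, 0.2534]
tcp_rot: [[-0.032, 0.999, 0.006], [0.999, 0.032, 0.001], [0.0, 0.006, -1.0]]
wrist_force: [0.0, 0.1, -0.3]
gripper_width: 0.0004
[0.503  0.0461 0.2534] [[-0.032, 0.999, 0.006], [0.999, 0.032, 0.001], [0.0, 0.006, -1.0]] shift [0.0999 0.0284 0.1526] F [ 0.   0.1 -0.3] 8.65
[{'uv': [169.4, 243.4], 'score': 0.97}] [array([0.45000481, 0.29896691, 0.158     ])]
```

View pics/s5.png

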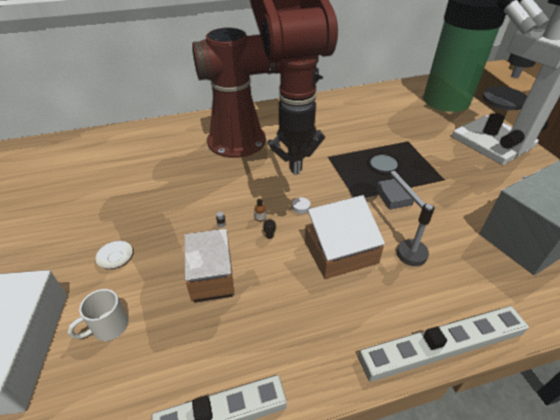

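View pics/t5.png

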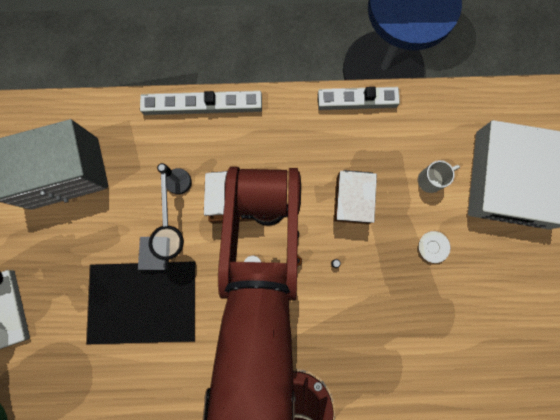

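The lid now stands ajar (front corners near (312,205) and (363,200)) and the lens is clear. I'll hold still, measure the lid angle and compare the two views, then hand in.

```bash
python3 -m crank '[[[0,0,0],[0,0,0],1],[[0,0,0],[0,0,0],1],[[0,0,0],[0,0,0],1],[[0,0,0],[0,0,0],1],[[0,0,0],[0,0,0],1]]'; python3 - <<'E'
from h import *
c=cap('scene')
for poly in [[(320,212),(360,208),(372,235),(335,245)],[(193,245),(220,240),(225,268),(193,270)]]:
    m=np.zeros((420,560),np.uint8);cv2.fillPoly(m,[np.array(poly)],1)
    P=np.array([dep(c,(u,v)) for v,u in zip(*np.nonzero(m)) if c['depth'][v,u]>0])
    A=np.c_[P[:,:2],np.ones(len(P))];k=np.linalg.lstsq(A,P[:,2],rcond=None)[0];print('angle',np.arctan(np.hypot(*k[:2])),k,P.mean(0))
for n,z in [('eyepiece',0),('oil_bottle',0),('filter_tin',0),('objective',0),('slide_box',0)]:
    l=env.landmark_of('scene',n)[:1];print(n,[(k['uv'],k['score']) for k in l])
l=env.landmark_of('scene','lens_center')[:1];print(l,[atz(c,k['uv'],.158) for k in l])
E
```

```text
t: 9.22
position: [0.503, 0.0474, 0.2529]
tcp_rot: [[-0.031, 1.0, 0.004], [1.0, 0.031, 0.002], [0.002, 0.004, -1.0]]
wrist_force: [0.5, 0.4, 0.0]
gripper_width: -0.0
angle 0.3905622876314945 [-0.41113682 -0.02176203  0.35325939] [0.59009711 0.1510751  0.10736104]
angle 0.002277023548349628 [0.00172038 0.00149169 0.09974303] [ 0.58137053 -0.18197298  0.10047176]
eyepiece [([269.0, 236.0], 0.45)]
oil_bottle [([258.3, 218.0], 0.56)]
filter_tin []
objective []
slide_box [([394.6, 198.3], 0.91)]
[{'uv': [383.6, 164.6], 'score': 0.8}] [array([0.46130999, 0.30712167, 0.158     ])]
```

```bash
python3 -c "
from h import *; print(env.job_done())"
```

```text
the job is handed in; nothing more can be done
None
```

The magnifier is swung clear of the broad case, the broad lid stands ajar on its spring, and the job is handed in. The last move ended at about 9.2 s of the 43 s allowed.

- **Magnifier:** I pushed the arm bar from behind with the closed fingers. The lens centre now lies about 0.155 m to the left of the case's middle, where more than 0.113 m is needed. The cameras disagreed by up to about 15 mm on the lens position, which still leaves ample margin.
- **Broad lid:** I pressed its front edge down to the hard stop, reaching about 12 N, then backed away. The lid sprang to about 0.39 rad, inside the 0.25–0.52 range.
- **Narrow lid:** It measured about 0.002 rad, so it is shut.
- **Robot:** It hung clear at the end with no contact force.
- **Loose things:** In the last pictures they looked where they were at the start, and I never touched any of them. Of the five nearest ones I rechecked with the network, the eyepiece, oil bottle and slide box came back within 3 pixels of where they started. It did not report the filter tin or the objective that time, so those two were checked by eye only; both show in their old places in the last scene picture. I did not recheck the dish and mug with the network; the arm never went near them.

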